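Open the cake bin by its hidden push catch

TASK

The iced cakes are ready to be put away, so open the cake bin by its concealed catch: a flush push pad in the bin's own cream colour, let into the flat deck in front of the blue lid, and not at the same spot on every bin. Feel along the deck with the fingertips for the spot that gives (or make out its seam), press the pad right in so that the lid springs up, then let go and leave the lid standing fully open. Do not force anything, as the plastic is thin, and leave the cakes, the bowl and the dish where they stand.

Things in the scene. Friction and masses are not known exactly. Their poses are not given: they have to be found in the camera images.
- bin: The cake bin, a closed cream plastic box on a blue foot, standing firmly on the table (it does not shift): 260 mm deep (x), 240 mm wide (y), 150 mm high (z). Origin at the centre of its underside; at yaw 0 its front (-x) faces the robot. Its flat top is one level: the hard cream deck takes the front 70 mm of the depth (x from -130 to -60 mm), the pale blue lid the rest.
- deck_mid (a point): A point on the deck's top face, at x = -97, y = 0, z = 150 mm of the bin, axes as the bin's. Somewhere on the line along y through it lies the push pad's centre, at most 32 mm to either side; where, is not given. The pad is cream, a shade darker, with a thin dark seam: 38 mm (y) by 32 mm (x), sunk 2 mm in a 40 x 34 mm opening. The rest of the deck does not give.
- button (a joint): How far the push pad is pressed in, m: 0 at rest, 0.006 fully in (its top is then 8 mm below the deck). Sprung: it gives from about 2.5 N on and takes about 5 N when fully in; the catch frees the lid from about 0.0042 on. It springs back when let go. It goes in only if the fingertip fits wholly within the pad's opening.
- lid (a joint): Opening angle of the lid, rad: 0 shut, 1.75 fully open (a little past upright). Hinged along the far edge of the bin's top (axis along the bin's y, 115 mm behind the bin's centre, 145 mm above the table). Held shut by the catch; once freed a damped spring swings it right up in about 2 s and keeps it there with no help.
- lid_edge (a point): Middle of the front edge of the lid's top face, 173 mm from the hinge; shut, it lies 1.5 mm behind the deck, 38 mm behind the pad's line. It swings up and away from the deck.
- cake_a: A small iced cake with a cherry, 65 mm across, 62 mm high, loose on the table in front of the bin. Origin at the centre of its foot, z up. To be left alone.
- cake_b: Another such cake, the same size, in front of the bin. Origin at the centre of its foot, z up. To be left alone.
- bowl: Pale blue mixing bowl, 150 mm across, 70 mm high, loose beside the bin. Origin at the centre of its foot, z up. To be left alone.
- dish: Terracotta dish with cherries in it, 110 mm across, 36 mm high, loose beside the bin. Origin at the centre of its foot, z up. To be left alone.

How it is judged:
By the outcome, as a careful person would: the job done as asked, in the order asked, and still so for the second after the job is handed in, with the robot touching nothing.
It also fails if it takes over 58 s, if anything falls off the work surface, if the arm or the gripper's body presses on something with over 40 N, if the wrist force passes 120 N, or if a joint passes its speed limit or range.

ROBOT

A 6-joint arm with a two-finger parallel gripper is mounted at the origin on the work surface. World frame = base frame: x ahead of the robot, y to its left, z up, the work surface at z = 0. Lengths are in m, angles in rad, forces in N, time in s.
With the tool pointing down it reaches from about 0.3 to 0.775 m from the base axis. Payload 14.6 kg.
Tool frame: the origin (TCP) lies at the very end of the fingers, on their centre line; the grasp point (between the pads) lies 19 mm behind it; z points along the fingers, y is the line along which they close (so a half turn about z gives the same grasp; the last joint's range is limited). The gripper opens to 94 mm and grips with 3 to 60 N. Pads are 16 mm wide; open, the fingers measure 119 mm over their backs; the gripper's body (75 mm by 177 mm) begins 78 mm behind the grasp point.
Start: joints at [-1.31, 0.3, 1.521, -0, 1.321, -0.067], TCP at [0.177, -0.521, 0.205] pointing down, gripper open.
Joint ranges: [-3.03, 3.03], [-0.79, 2.21], [0.23, 2.52], [-1.04, 4.18], [0, 3.07], [-2.55, 2.55]. Speed limits (rad/s): [2.22, 2.22, 2.57, 3.14, 3.14, 3.14].

INTERFACE

Orientations are given as [roll, pitch, yaw] about the fixed x, y, z axes, in that order (R = Rz(yaw) Ry(pitch) Rx(roll)).
In Python, from station import ctrl gives the robot as it stands.
- The arm moves only by the shell command python3 -m pendant 'ROWS' [OPENING] [FORCE]. ROWS is JSON, a list of rows, each a list of 2 entries, a list of its own where there are three numbers: the shift along the world's x, y, z in cm, then the turn about the world's z in rad. A call has 1 to 20 rows; each row shifts and turns the commanded pose from where the row before left it; what a row does not reach is not made up. A row lasts 1/12 s, in which the tool goes at most 41.7 mm and 7.16 degrees, less where a joint would pass 70% of its speed; a pose out of reach is approached as far as the arm can. A call is refused whole if a number of a shift passes 4.17 or a number of a turn 0.125, either way. A call with a gripper value outside its range is refused whole. OPENING is the opening, from 0 (shut) to 1 (fully open), set as the call begins (- or left out, the last holds). The fingers move at their own pace and stop on an object; FORCE is the grip in N (left out, the last holds). Time passes only in rows, so rows that do not move let the fingers close. It gives the time, the measured TCP pose, the force, the opening and the grip force at its end, in the units of the state.
- ctrl.get_obs(): the state, without advancing time (a new reading comes with each control period).
- ctrl.camera(name): name is "side" or "top" or "wrist"; returns a dict with "color" (420x560x3 uint8, red, green, blue), "intrinsics" (3x3 intrinsics, pixels), "camera_from_world" (4x4, takes a point from world to camera coordinates). Camera axes: x right, y down, z forward; pixel columns grow to the right and rows downward; lengths in m; the calibration is good to about 2 mm. A picture is of the moment at which its call begins. There is no depth.
- ctrl.hand_in(): hands the job in; it is judged then, once.
The state is a dict: "time_s": time; "qpos": joint angles; "joint_vel": joint speeds; "tau": joint torques, N m; "ee_pos": TCP position; "eef_rot": TCP orientation; "force": force on the tool from outside, world axes, zero at the start; "moment": the same for the moment, N m; "grip_width": finger opening in m; "grip_force": force on a finger pad.
Only numpy, scipy, OpenCV 4.12 (cv2) and the standard library are available. Lean on these libraries where they do the work, as an engineer would, in place of code of your own. Each camera call takes 0.05 s, during which the arm holds its last target. There are 200 camera calls.

## Working session

There is one attempt and no reset: what is moved stays moved. The work goes in short steps, Python scripts to look and compute and a shell command to move; the robot and the scene stay as the last step left them, time stands still between calls to the robot, and variables do not carry over. Pictures are saved under pics/ and viewed, at most 10 in all, crops included, and the job is handed in when it is done.

```bash
mkdir -p pics; cat > h.py <<'E'
import numpy as np,cv2
from station import ctrl
def shot(n,f):
    c=ctrl.camera(n); cv2.imwrite('pics/'+f,cv2.cvtColor(c['color'],cv2.COLOR_RGB2BGR))
    np.savez('pics/'+f+'.npz',K=c['intrinsics'],T=c['camera_from_world'],im=c['color']); return c
def ray(f,u,v,z):
    d=np.load('pics/'+f+'.npz');T=d['T'];R=T[:3,:3];o=-R.T@T[:3,3]
    r=R.T@np.linalg.solve(d['K'],[u,v,1]);return o+r*(z-o[2])/r[2]
E
python3 - <<'E'
from h import *
for n in('top','side'):
    c=shot(n,n+'1.png');T=c['camera_from_world'];print(n,-T[:3,:3].T@T[:3,3])
E
```

```text
top [0.49860239 0.0644724  1.09529818]
side [0.22296024 0.74416918 0.6445957 ]
```

View pics/top1.png

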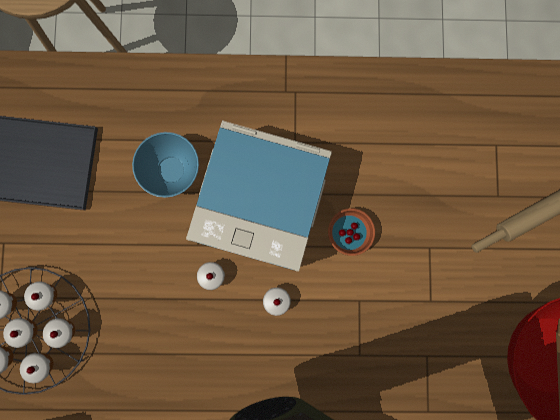

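View pics/side1.png

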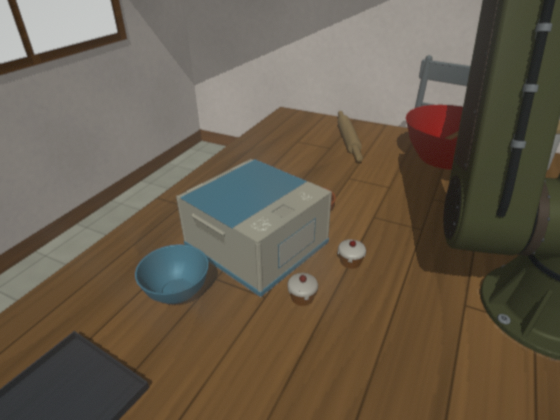

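The top view shows the bin turned about -17°, with deck corners near (188,240) and (299,270). The pad seam is at about (243,239), and the cakes are at (210,276) and (277,301). I'll enlarge the deck area and compute positions.

```bash
python3 - <<'E'
from h import *
im=cv2.imread('pics/top1.png')[195:285,175:315]
cv2.imwrite('pics/crop1.png',cv2.resize(im,None,fx=5,fy=5,interpolation=cv2.INTER_CUBIC))
f='top1.png'
for u,v in [(222,122),(330,154),(299,270),(188,240),(198,207),(243,239)]: print(u,v,ray(f,u,v,.15).round(4))
for u,v in [(210,276),(277,301)]: print('cake',ray(f,u,v,.06).round(4))
E
```

```text
222 122 [0.7812 0.1578 0.15  ]
330 154 [ 0.716  -0.0693  0.15  ]
299 270 [ 0.4743 -0.0056  0.15  ]
188 240 [0.5329 0.222  0.15  ]
198 207 [0.601  0.2034 0.15  ]
243 239 [0.5362 0.1096 0.15  ]
cake [0.4567 0.1859 0.06  ]
cake [0.4032 0.0362 0.06  ]
```

View pics/crop1.png

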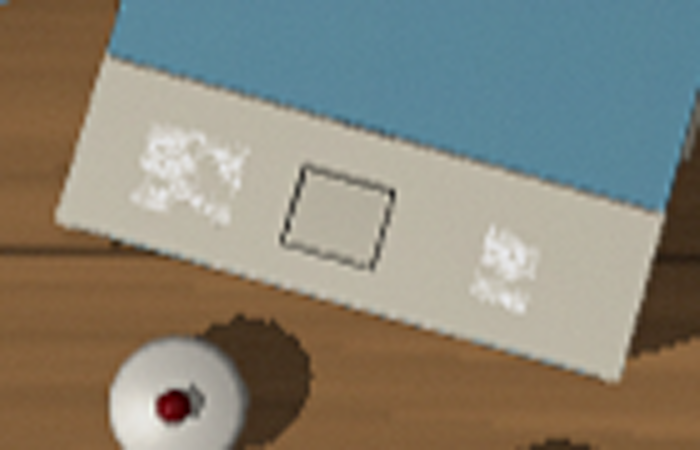

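```bash
python3 - <<'E'
from h import *
o=ctrl.get_obs();print(o['time_s'],o['ee_pos'],o['eef_rot'],o['force'])
for f in('top1.png','side1.png'):
    d=np.load('pics/'+f+'.npz');p=d['T']@[.177,-.521,.205,1];q=d['K']@p[:3];print(f,q[:2]/q[2])
E
```

```text
0.1 [ 0.17701048 -0.52048535  0.20494072] [-3.14054506e+00 -9.17099907e-05  3.27763006e-01] [ 0.0339687  -0.88629513 -0.0396059 ]
top1.png [575.04943799 433.47397479]
side1.png [494.64827932 111.30428608]
```

```bash
python3 -m pendant '[[[0,0,3],0],[[0,0,3],0],[[0,0,3],0]]' 0
```

```text
time_s: 0.35
ee_pos: [0.177, -0.5203, 0.2962]
eef_rot: [-3.14, -0.0, 0.328]
force: [-0.3, -0.0, -1.1]
grip_width: 0.0775
grip_force: 0.0
```

```bash
python3 -m pendant '[[[0.9,1.5,0],-0.03],[[1.8,3.2,0],-0.03],[[1.8,3.2,0],-0.03],[[1.8,3.2,0],-0.03],[[1.8,3.2,0],-0.03],[[1.8,3.2,0],-0.03],[[1.8,3.2,0],-0.03],[[1.8,3.2,0],-0.03],[[1.8,3.2,0],-0.03],[[1.8,3.2,0],-0.03],[[1.8,3.2,0],-0.03],[[1.8,3.2,0],-0.03],[[1.8,3.2,0],-0.03],[[1.8,3.2,0],-0.03],[[1.8,3.2,0],-0.03],[[1.8,3.2,0],-0.03],[[1.8,3.2,0],-0.03],[[1.8,3.2,0],-0.03],[[1.8,3.2,0],-0.03],[[0.9,1.5,0],-0.01]]'
```

```text
time_s: 2.02
ee_pos: [0.5199, 0.0885, 0.2947]
eef_rot: [-3.142, 0.001, -0.252]
force: [-0.7, -1.1, -0.2]
grip_width: 0.0004
grip_force: 0.0
```

```bash
python3 -m pendant '[[[0.8,0.9,0],0],[[0,0.3,-1],0],[[0,0,-2],0],[[0,0,-1],0],[[0,0,0],0],[[0,0,0],0]]'; python3 - <<'E'
from h import *
shot('wrist','w1.png')
E
```

```text
time_s: 2.52
ee_pos: [0.5267, 0.0968, 0.2553]
eef_rot: [3.141, 0.001, -0.253]
force: [0.3, 0.4, 0.3]
grip_width: 0.0008
grip_force: 0.0
```

View pics/w1.png

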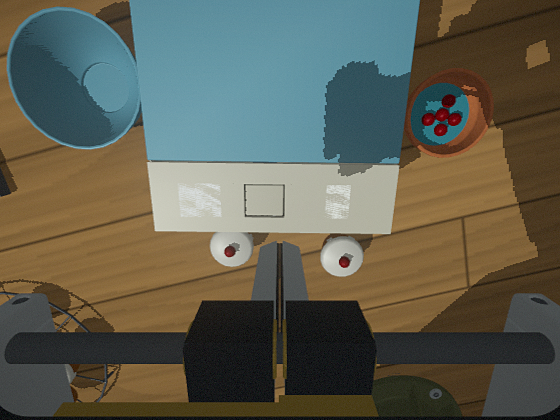

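The wrist view shows the pad seam with its centre at about (264.3,200.5), the deck clear between two flour patches, and the bin's edges parallel to the image axes.

```bash
python3 - <<'E'
from h import *
f='w1.png'
p=ray(f,264.3,200.5,.15)
R=lambda a:np.array([[np.cos(a),-np.sin(a)],[np.sin(a),np.cos(a)]])
for u,v in [(264.3,200.5),(149,161),(402,165),(155,231.5),(391,234),(245,184),(284,185)]: print(u,v,ray(f,u,v,.15)[:2].round(4))
a=ray(f,155,231.5,.15)-ray(f,391,234,.15);print('yaw',np.arctan2(-a[0],a[1]),np.linalg.norm(a))
e=ctrl.get_obs()['ee_pos'];print(e,(p-e)*100)
E
```

```text
264.3 200.5 [0.5384 0.1083]
149 161 [0.6031 0.2042]
402 165 [ 0.5396 -0.0281]
155 231.5 [0.5345 0.2248]
391 234 [ 0.472  -0.0078]
245 184 [0.5591 0.1221]
284 185 [0.5487 0.0856]
yaw -0.26263033588464046 0.2408361317799888
[0.52705834 0.09686619 0.25605131] [  1.13341315   1.1409005  -10.60513105]
```

```bash
python3 -m pendant '[[[0.9,1.2,0],-0.008],[[0,0,-2],0],[[0,0,-3],0],[[0,0,-2.5],0],[[0,0,-1.2],0],[[0,0,-0.4],0],[[0,0,0],0],[[0,0,0],0],[[0,0,0],0]]'
```

```text
time_s: 3.32
ee_pos: [0.5367, 0.1093, 0.166]
eef_rot: [-3.141, -0.002, -0.26]
force: [0.2, 0.1, 0.0]
grip_width: 0.0004
grip_force: 0.0
```

Well placed. I'll go down gently and watch the force.

```bash
python3 -m pendant '[[[0,0,-0.5],0],[[0,0,-0.4],0],[[0,0,-0.3],0],[[0,0,-0.2],0],[[0,0,-0.2],0],[[0,0,-0.1],0],[[0,0,0],0],[[0,0,0],0]]'
```

```text
time_s: 3.98
ee_pos: [0.536, 0.1093, 0.1476]
eef_rot: [3.142, 0.0, -0.26]
force: [-2.4, -0.5, 2.0]
grip_width: 0.0005
grip_force: 1.0
```

```bash
python3 -m pendant '[[[0,0,-0.1],0],[[0,0,-0.1],0],[[0,0,0],0],[[0,0,0],0]]'
```

```text
time_s: 4.32
ee_pos: [0.5361, 0.1093, 0.1455]
eef_rot: [-3.142, -0.0, -0.26]
force: [-2.0, -0.3, 1.9]
grip_width: 0.0005
grip_force: 1.5
```

It gives. I'll keep pressing.

```bash
python3 -m pendant '[[[0,0,-0.1],0],[[0,0,-0.1],0],[[0,0,-0.1],0],[[0,0,0],0],[[0,0,0],0],[[0,0,0],0]]'; python3 - <<'E'
from h import *
o=ctrl.get_obs();print(o['ee_pos'],o['force']);shot('side','s2.png')
E
```

```text
time_s: 4.82
ee_pos: [0.5361, 0.1093, 0.1425]
eef_rot: [-3.142, -0.0, -0.26]
force: [-2.6, -0.2, 5.2]
grip_width: 0.0007
grip_force: 2.4
[0.53610163 0.10931193 0.14246157] [-2.63462374 -0.16241586  5.17442807]
```

View pics/s2.png

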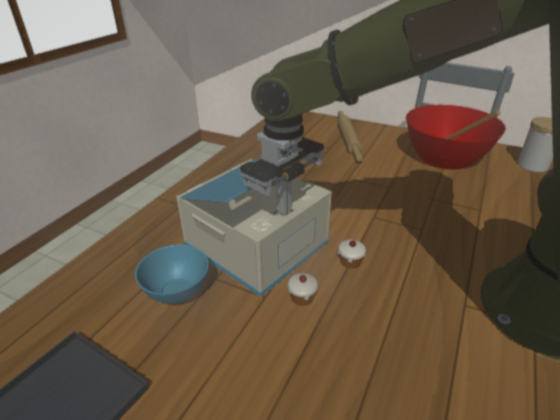

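The side view shows the fingertip in the pad. I can't yet tell whether the lid is moving, so I'll press slightly more and hold.

```bash
python3 -m pendant '[[[0,0,-0.05],0],[[0,0,0],0],[[0,0,0],0],[[0,0,0],0],[[0,0,0],0],[[0,0,0],0]]'; python3 - <<'E'
from h import *
c=shot('side','s3.png')['color'].astype(int);b=np.load('pics/s2.png.npz')['im'].astype(int)
m=(abs(c-b).sum(2)>60);y,x=np.nonzero(m);print(m.sum(),x.min(),x.max(),y.min(),y.max())if m.any() else print(0)
E
```

```text
time_s: 5.37
ee_pos: [0.5361, 0.1093, 0.1423]
eef_rot: [-3.141, -0.0, -0.26]
force: [-3.3, -0.6, 7.2]
grip_width: 0.0001
grip_force: 3.8
2600 180 274 138 227
```

View pics/s3.png

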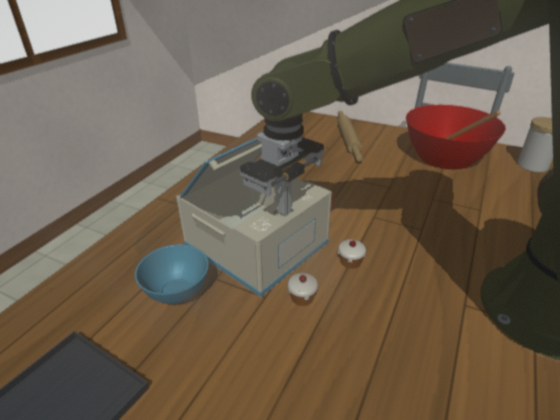

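The lid is swinging up clear of the gripper. I'll let it finish, then withdraw straight up and back.

```bash
python3 -m pendant '[[[0,0,0],0],[[0,0,0],0],[[0,0,0],0],[[0,0,0],0],[[0,0,0],0],[[0,0,0],0],[[0,0,0],0],[[0,0,0],0],[[0,0,0],0],[[0,0,0],0],[[0,0,0],0],[[0,0,0],0],[[0,0,0.2],0],[[0,0,0.3],0],[[0,0,0.5],0],[[0,0,1],0],[[0,0,1.5],0],[[-0.5,0.1,2],0],[[-1,0.3,2],0],[[-1,0.3,2],0]]' && python3 -m pendant '[[[-2,0.5,2],0],[[-2,0.5,2],0],[[-2,0.5,2],0],[[-1.5,0.4,1],0],[[0,0,0],0],[[0,0,0],0],[[0,0,0],0],[[0,0,0],0],[[0,0,0],0],[[0,0,0],0]]'; python3 - <<'E'
from h import *
shot('side','s4.png')
E
```

```text
time_s: 7.08
ee_pos: [0.5107, 0.1163, 0.2383]
eef_rot: [-3.142, 0.0, -0.261]
force: [-0.4, -0.0, -0.1]
grip_width: 0.0005
grip_force: 0.0
time_s: 7.92
ee_pos: [0.4363, 0.1351, 0.3063]
eef_rot: [3.141, 0.001, -0.261]
force: [0.9, -0.3, 0.4]
grip_width: 0.0
grip_force: 0.0
```

View pics/s4.png

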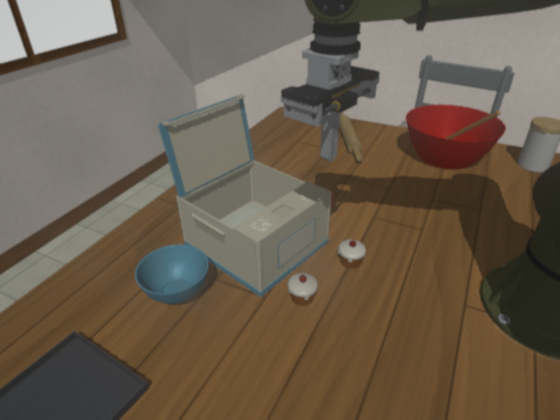

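The lid stands up, with its top edge from (167,125) to (243,100), and the cakes and bowl have not moved. I'll wait a moment, check the lid has settled at 1.75 rad, and hand in if so.

```bash
python3 -m pendant '[[[0,0,0],0],[[0,0,0],0],[[0,0,0],0],[[0,0,0],0],[[0,0,0],0],[[0,0,0],0],[[0,0,0],0],[[0,0,0],0],[[0,0,0],0],[[0,0,0],0],[[0,0,0],0],[[0,0,0],0]]' >/dev/null; python3 - <<'E'
from h import *
c=shot('side','s5.png');b=np.load('pics/s4.png.npz')['im'].astype(int)
print('changed',(abs(c['color'].astype(int)-b).sum(2)>60).sum())
y=-.26;C=np.array([.6265,.0755])
for a in(1.4,1.6,1.75):
    for s in(-.118,.118):
        x=.115-.173*np.cos(a)+.005*-np.sin(a);z=.145+.173*np.sin(a)+.005*np.cos(a)
        p=c['camera_from_world']@[C[0]+x*np.cos(y)-s*np.sin(y),C[1]+x*np.sin(y)+s*np.cos(y),z,1]
        q=c['intrinsics']@p[:3];print(a,s,q[:2]/q[2])
E
```

```text
changed 91
1.4 -0.118 [261.78057576  99.29652803]
1.4 0.118 [179.33620752 131.4792473 ]
1.6 -0.118 [251.23196694  95.49173417]
1.6 0.118 [168.78790139 126.28791191]
1.75 -0.118 [243.67116385  94.57230737]
1.75 0.118 [161.5432701  124.60806502]
```

```bash
python3 -m pendant '[[[0,0,0],0],[[0,0,0],0],[[0,0,0],0],[[0,0,0],0],[[0,0,0],0],[[0,0,0],0],[[0,0,0],0],[[0,0,0],0],[[0,0,0],0],[[0,0,0],0],[[0,0,0],0],[[0,0,0],0],[[0,0,0],0],[[0,0,0],0],[[0,0,0],0],[[0,0,0],0],[[0,0,0],0],[[0,0,0],0]]' >/dev/null; python3 - <<'E'
from h import *
c=shot('side','s6.png');b=np.load('pics/s5.png.npz')['im'].astype(int)
print('changed',(abs(c['color'].astype(int)-b).sum(2)>60).sum())
cv2.imwrite('pics/crop6.png',cv2.resize(cv2.imread('pics/s6.png')[80:200,140:280],None,fx=4,fy=4))
E
```

```text
changed 0
```

View pics/crop6.png

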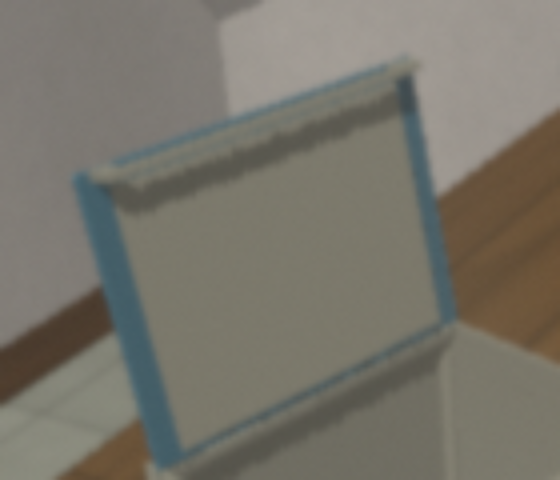

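The lid is still, with its top corners at about (160,124) and (241,95). That matches the prediction for 1.75 rad, so it is fully open.

```bash
python3 -c "
from station import ctrl
print(ctrl.hand_in())"
```

```text
the job is handed in; nothing more can be done
None
```

I pressed the pad right in, the lid sprang up and stands fully open (about 1.75 rad in the camera view), the arm is clear, I saw no sign that the cakes, bowl or dish were disturbed, and the job is handed in.

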